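Open the supplement jar in the rack

ROBOT

A 6-joint arm with a two-finger parallel gripper is mounted at the origin on the work surface. World frame = base frame: x ahead of the robot, y to its left, z up, the work surface at z = 0. Lengths are in m, angles in degrees, forces in N, time in s.
With the tool pointing down it reaches from about 0.35 to 0.875 m from the base axis. Payload 4.2 kg.
Tool frame: the origin (TCP) lies at the very end of the fingers, on their centre line; the grasp point (between the pads) lies 19 mm behind it; z points along the fingers, y is the line along which they close (so a half turn about z gives the same grasp; the last joint's range is limited). The gripper opens to 87 mm and grips with 3 to 60 N. Pads are 19 mm wide; open, the fingers measure 117 mm over their backs; the gripper's body (75 mm by 190 mm) begins 51 mm behind the grasp point.
Start: joints at [-62.303, 22.042, 0.453, 0, -68.411, -14.817], TCP at [0.139, -0.609, 0.223] pointing down, gripper open.
Joint ranges: [-179.83, 179.83], [-69.29, 118.12], [-61.27, 80.66], [-181.25, 117.63], [-171.15, -9.14], [-177.46, 177.46]. Speed limits (degrees/s): [159.86, 159.86, 180, 180, 180, 180].

INTERFACE

Orientations are given as a 3x3 rotation matrix whose columns are the frame's x, y, z axes.
In Python, from station import monitor, cams, ticket gives the robot as it stands.
- The arm moves only by the tool drive_tool, never from a script. Its argument "moves" is a list of rows, each an object with "delta_pos": the shift along the tool's x, y, z in mm, a list of three; "turn": the turn about the tool's z in rad; "claw": the opening, from 0 (shut) to 1 (fully open). A call has 1 to 12 rows; each row shifts and turns the commanded pose from where the row before left it, along the tool's axes as they then stand; what a row does not reach is not made up. A row lasts 1/8 s, in which the tool goes at most 62.5 mm and 10.7 degrees, less where a joint would pass 70% of its speed; a pose out of reach is approached as far as the arm can. A call is refused whole if a number of a shift passes 62.5 or a number of a turn 0.188, either way. A call with a gripper value outside its range is refused whole. The fingers move at their own pace and stop on an object; the grip force is fixed at half the most. Time passes only in rows, so rows that do not move let the fingers close. It gives the time, the measured TCP pose, the force, the opening and the grip force at its end, in the units of the state.
- monitor.sense(): the state, without advancing time (a new reading comes with each control period).
- cams.capture(name): name is "scene" or "side" or "wrist"; returns a dict with "color" (400x640x3 uint8, red, green, blue), "range_z" (400x640 float32, m along the optical axis (not along the pixel's ray), 0 where there is no reading), "vertical_fov" (degrees; the focal length in pixels is half the picture's height over the tangent of half this angle, whatever the lens; pixels are square), "cx", "cy" (the principal point, pixels), "extrinsics" (4x4, takes a point from camera to world coordinates). Camera axes: x right, y down, z forward; pixel columns grow to the right and rows downward; lengths in m; the calibration is good to about 2 mm. The wrist camera is an equidistant fisheye: a pixel r from the principal point sees the ray r / f radians off the axis. A picture is of the moment at which its call begins.
- ticket.finish_job(): hands the job in; it is judged then, once.
The state is a dict: "time_s": time; "joints": joint angles; "joint_velocities": joint speeds; "effort": joint torques, N m; "tcp_pos": TCP position; "ee_rot": TCP orientation; "wrist_force": force on the tool from outside, world axes, zero at the start; "moment": the same for the moment, N m; "gripper_width": opening from 0.0 (shut) to 1.0 (fully open); "gripper_force": force on a finger pad.
Only numpy, scipy, OpenCV 4.12 (cv2) and the standard library are available. Lean on these libraries where they do the work, as an engineer would, in place of code of your own. Each camera call takes 0.05 s, during which the arm holds its last target. There are 200 camera calls.

TASK

In this feed kitchen, put the white square supplement jar with the blue screw cap into the free slot of the grey rack (the one with the black rubber mat), so that it completes the row and the slot keeps it from turning. Then unscrew its tight cap anticlockwise until the threads let go, and lift the cap straight off while the jar stays fully seated and upright in its slot. Finish still holding the cap level just above the jar's mouth, a few centimetres clear of it, without putting it down or letting go; do not tip the jar, and leave the two other tubs, the steel bowl and the spoon where they are.

Things in the scene. Friction and masses are not known exactly. Their poses are not given: they have to be found in the camera images.
- jar: White square plastic jar, body 60 x 60 mm and 60 mm high, blue panels on three sides, a red stripe on its +x side; about 0.32 kg. Origin: centre of its underside, z up. Loose. Any of its four quarter-turn positions fits the slot. When gripped by its sides, fingertips 26 mm or more above its underside clear the rack.
- jar_mouth (a point): Centre of the jar's mouth, 82 mm above the jar's origin: the top of an orange sprung seal, 33 mm wide, on a round neck (46 mm wide over its three thread ribs). When the cap is off the seal stands 2 mm higher.
- jar_mark (a point): Red mark, 6 mm wide, on the top edge of the jar's square part (jar frame: x = 28, y = 0, z = 60 mm).
- cap: Round ribbed blue screw cap on the jar, 54 mm wide, 26 mm high, hollow below, 0.04 kg; origin at the centre of its underside, z up. Closed, its underside is 66 mm above the jar's origin, 6 mm above the square body. A sprung seal loads it with about 15 N, so it takes about 0.3 N m to turn; it does not rise while it turns. Pulled up before it is free, it takes the jar along.
- cap_mark (a point): Red mark on the cap's top edge: cap frame x = 25, y = 0, z = 26 mm. At the start it is 48 to 72 degrees clockwise (from above) of the jar's mark. Turned anticlockwise, the cap comes free when the two marks line up, within 14 degrees either way; there the seal pops it up by up to 2 mm if it is let rise. About 16 degrees past the jar's mark it meets a stop.
- rack: Fixed grey plastic rack, 88 mm (x) by 300 mm (y) by 28 mm high; origin at the centre of its underside. Three square slots, 66 x 66 mm, 22 mm deep, their mouths bevelled out to 74 mm over the top 4 mm (floor 6 mm above the origin), in a row along its y axis at y = -100, 0 and 100 mm.
- mat: Black rubber mat fixed on the floor of the free slot, 60 x 60 mm, 2 mm thick; origin at the centre of its underside (6 mm above the work surface), so a seated jar's origin is 2 mm above it. Its axes are parallel to the rack's. Any of the three slots may be the free one.
- tub_green: Closed white square tub with a green round lid, 60 x 60 x 56 mm, loose in one slot of the rack; origin at the centre of its underside. Leave alone.
- tub_orange: Closed white square tub with an orange round lid, 60 x 60 x 56 mm, loose in one slot of the rack; origin at the centre of its underside. Leave alone.
- bowl: Steel bowl, 170 mm across and 65 mm high, origin at the centre of its underside. Leave alone.
- spoon: Steel spoon about 200 mm long lying along its own x axis beyond the rack. Leave alone.

How it is judged (in metres and radians):
On the way, in this order (a step that is already met when the one before it is completed fails the run):
1. the jar, its cap still screwed on, is seated in the free slot (horizontal distance between jar and mat below 0.006 m and z of jar in the frame of mat between -0.002 and 0.006 m and angle between jar's own z axis and vertical below 0.06 rad and z of cap in the frame of jar below 0.07 m and angle between the x axis of cap and the x axis of jar, either way round above 0.5 rad), for 0.2 s.
2. with the jar in the slot, the cap is turned until its mark lines up with the jar's (within 21 degrees) and the threads let go (horizontal distance between jar and mat below 0.006 m and z of jar in the frame of mat between -0.002 and 0.006 m and angle between jar's own z axis and vertical below 0.06 rad and z of cap in the frame of jar below 0.085 m and angle between the x axis of cap and the x axis of jar, either way round below 0.37 rad), for 0.05 s.
At the end, for the whole second after the job is handed in: Jar in the free slot, within 6 mm of centre, down within 4 mm, upright within 3.5 degrees, untouched. Fingers hold the cap at rest, level within 14 degrees, within 25 mm of the jar's axis, its underside 88 to 150 mm above the jar's underside, clear of the jar (horizontal distance between jar and mat below 0.006 m and z of jar in the frame of mat between -0.002 and 0.006 m and angle between jar's own z axis and vertical below 0.06 rad and z of cap in the frame of jar between 0.088 and 0.15 m and horizontal distance between cap and jar below 0.025 m and angle between cap's own z axis and vertical below 0.25 rad and contact force between the fingers and cap above 1 N and contact force between cap and jar below 0.1 N and linear speed of each of cap, jar below 0.03 m/s and contact force between the arm and jar below 0.3 N); the arm keeps its last pose, push and grip.
It fails at once if the jar is tipped over (more than 35 degrees) (angle between jar's own z axis and vertical above 0.6 rad).
It fails at once if a tub in the rack is moved by more than 20 mm (distance of any of tub_green, tub_orange from where it was at the start of the episode above 0.02 m).
It fails at once if the bowl or the spoon is moved by more than 30 mm (distance of any of bowl, spoon from where it was at the start of the episode above 0.03 m).
It also fails if it takes over 54 s, if anything falls off the work surface, if the arm or the gripper's body presses on something with over 40 N, if the wrist force passes 120 N, or if a joint passes its speed limit or range.

## Working session

There is one attempt and no reset: what is moved stays moved. The work goes in short steps, Python scripts to look and compute and a tool call to move; the robot and the scene stay as the last step left them, time stands still between calls to the robot, and variables do not carry over. Pictures are saved under pics/ and viewed, at most 10 in all, crops included, and the job is handed in when it is done.

Besides the shell and the picture viewer there is one more tool, called after "Call:" as name(argument=value, ...) on one line, values as JSON. drive_tool: Moves the arm, as the interface text tells. Its arguments: {"type":"object","properties":{"moves":{"type":"array","items":{"type":"object","properties":{"delta_pos":{"type":"array","items":{"type":"number"}},"turn":{"type":"number"},"claw":{"type":"number"}}}}},"required":["moves"]}

```bash
mkdir -p pics; python3 - <<'E'
from station import monitor,cams
import cv2,numpy as np
s=monitor.sense();print({k:np.round(v,3).tolist() for k,v in s.items()})
a=[]
for n in("scene","side"):
    d=cams.capture(n);np.savez(f"pics/{n}0.npz",**d);a.append(d["color"]);print(n,d["vertical_fov"],d["cx"],d["cy"],np.round(d["extrinsics"],3).tolist())
for n,i in zip(("scene","side"),a): cv2.imwrite(f"pics/{n}0.png",i[...,::-1])
E
```

```text
{'time_s': 0.0, 'joints': [-62.305, 22.092, 0.381, -0.03, -68.412, -14.818], 'joint_velocities': [0.071, 0.044, -0.023, 0.023, -0.011, -0.057], 'effort': [-0.0, -39.067, 18.741, 4.22, 0.011, -0.0], 'tcp_pos': [0.139, -0.609, 0.221], 'ee_rot': [[-0.975, -0.223, -0.001], [-0.223, 0.975, 0.002], [0.0, 0.002, -1.0]], 'wrist_force': [0.166, 0.128, -0.942], 'moment': [0.008, 0.032, 0.006], 'gripper_force': 0.0, 'gripper_width': 1.002}
scene 53.935852275770515 317.9005115281388 206.24482803780785 [[0.31, 0.704, -0.639, 1.249], [0.951, -0.242, 0.194, -0.08], [-0.019, -0.668, -0.744, 0.827], [0.0, 0.0, 0.0, 1.0]]
side 44.375226468673986 328.1510410251634 201.92592765772156 [[0.95, -0.179, 0.256, 0.298], [-0.313, -0.57, 0.76, -0.845], [0.01, -0.802, -0.598, 0.833], [0.0, 0.0, 0.0, 1.0]]
```

View pics/scene0.png

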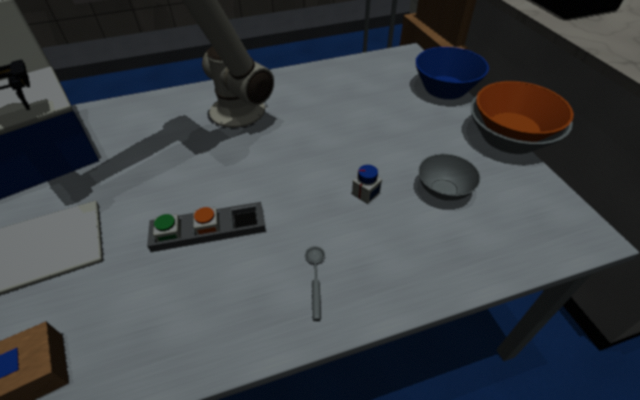

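View pics/side0.png

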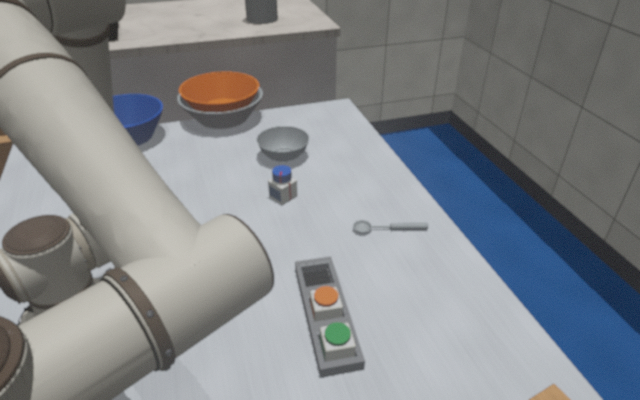

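The scene view shows the jar with its blue cap at (368,173), the green tub at (165,222), the orange tub at (205,215) and the free slot with its mat at (244,216). The side view shows the cap at (282,174) and the free slot at (317,272). The bowl is just beyond the jar in +y.

```bash
cat > h.py <<'E'
import numpy as np,cv2
def f_of(d): return 200/np.tan(np.radians(d["vertical_fov"])/2)
def ray(d,u,v,fish=False):
    f=f_of(d);x=np.array([u-d["cx"],v-d["cy"]],float)
    if fish:
        r=np.linalg.norm(x);t=r/f;c=np.array([*(x/max(r,1e-9)*np.sin(t)),np.cos(t)])
    else: c=np.array([*(x/f),1.])
    E=d["extrinsics"];return E[:3,3],E[:3,:3]@c
def on(d,u,v,z,fish=False):
    o,r=ray(d,u,v,fish);return o+r*(z-o[2])/r[2]
def blob(d,lo,hi,box):
    x0,y0,x1,y1=box;h=cv2.cvtColor(d["color"],cv2.COLOR_RGB2HSV);m=cv2.inRange(h,lo,hi);k=np.zeros_like(m);k[y0:y1,x0:x1]=m[y0:y1,x0:x1]
    n,l,s,c=cv2.connectedComponentsWithStats(k)
    i=1+np.argmax(s[1:,4]);return c[i],s[i],(l==i)
E
python3 - <<'E'
from h import *
for n,bj,br in(("scene",(340,155,400,210),(140,195,275,255)),("side",(255,160,310,210),(290,255,370,380))):
    d=dict(np.load(f"pics/{n}0.npz"))
    def pts(m):
        v,u=np.nonzero(m);z=d["range_z"][v,u];f=f_of(d);c=np.c_[(u-d["cx"])/f*z,(v-d["cy"])/f*z,z];w=c[z>0]@d["extrinsics"][:3,:3].T+d["extrinsics"][:3,3];return w
    for nm,lo,hi,b in(("cap",(105,130,60),(130,255,255),bj),("green",(50,120,40),(85,255,255),br),("orange",(3,140,90),(20,255,255),br)):
        c,s,m=blob(d,lo,hi,b);w=pts(m);top=w[w[:,2]>np.percentile(w[:,2],90)-.006]
        print(n,nm,c.round(1),s,np.round((top.min(0)+top.max(0))/2,4),np.round(top.mean(0),4))
    x0,y0,x1,y1=br;M=np.zeros((400,640),bool);M[y0:y1,x0:x1]=1;w=pts(M)
    r=w[(w[:,2]>.02)&(w[:,2]<.034)];rc=cv2.minAreaRect((r[:,:2]*1000).astype(np.float32));print("rack",rc)
    x0,y0,x1,y1=bj;M=np.zeros((400,640),bool);M[y0:y1,x0:x1]=1;w=pts(M);r=w[(w[:,2]>.02)];print("jar",cv2.minAreaRect((r[:,:2]*1000).astype(np.float32)),r[:,2].max())
    x0,y0,x1,y1=(405,145,485,210) if n=="scene" else (250,122,315,168);M=np.zeros((400,640),bool);M[y0:y1,x0:x1]=1;w=pts(M);r=w[w[:,2]>.05];print("bowl",r.min(0).round(3),r.max(0).round(3))
E
```

```text
scene cap [368.2 171.1] [359 165  19  13 182] [0.5408 0.2776 0.0925] [0.5413 0.2796 0.0928]
scene green [163.9 221.9] [154 215  20  15 224] [ 0.5144 -0.2703  0.0622] [ 0.5155 -0.2695  0.0621]
scene orange [203.3 214.2] [194 208  20  14 201] [ 0.5226 -0.1699  0.062 ] [ 0.5227 -0.1702  0.0624]
rack ((522.3641357421875, -172.0125274658203), (300.4387512207031, 94.34445190429688), 84.13465118408203)
jar ((540.530029296875, 277.22576904296875), (62.68585205078125, 63.43645477294922), 30.5819149017334) 0.0962956712777665
bowl [0.512 0.415 0.05 ] [0.681 0.585 0.069]
side cap [281.7 170.1] [274 166  16  10 103] [0.5372 0.274  0.0929] [0.5387 0.2747 0.0931]
side green [335.5 325.5] [335 325   2   2   2] [ 0.5147 -0.256   0.0635] [ 0.5147 -0.256   0.0635]
side orange [325.7 295.6] [315 288  22  16 283] [ 0.521  -0.174   0.0624] [ 0.5209 -0.1749  0.0627]
rack ((523.3217163085938, -171.7823028564453), (306.0602111816406, 88.94407653808594), 84.09901428222656)
jar ((539.658447265625, 274.72802734375), (64.49481964111328, 63.7146110534668), 27.915000915527344) 0.0974781301876878
bowl [0.512 0.281 0.05 ] [0.679 0.589 0.096]
```

Call:
drive_tool(moves=[{"delta_pos": [-45,23,0],"claw": 1},{"delta_pos": [-45,23,0],"claw": 1},{"delta_pos": [-45,23,0],"claw": 1},{"delta_pos": [-45,23,0],"claw": 1},{"delta_pos": [-45,23,0],"claw": 1},{"delta_pos": [-45,23,0],"claw": 1},{"delta_pos": [-45,23,0],"claw": 1},{"delta_pos": [-45,23,0],"claw": 1}])

```text
invalid input
```

Call:
drive_tool(moves=[{"delta_pos": [-19,49,0],"claw": 1},{"delta_pos": [-19,49,0],"claw": 1},{"delta_pos": [-19,49,0],"claw": 1},{"delta_pos": [-19,49,0],"claw": 1},{"delta_pos": [-19,49,0],"claw": 1},{"delta_pos": [-19,49,0],"claw": 1},{"delta_pos": [-19,49,0],"claw": 1},{"delta_pos": [-19,49,0],"claw": 1},{"delta_pos": [-19,49,0],"claw": 1},{"delta_pos": [-19,49,0],"claw": 1},{"delta_pos": [-19,49,0],"claw": 1},{"delta_pos": [-19,49,0],"claw": 1}])

```text
invalid input
```

Call:
drive_tool(moves=[{"delta_pos": [0,0,0],"turn": -0.14,"claw": 1},{"delta_pos": [0,0,0],"turn": -0.14,"claw": 1},{"delta_pos": [0,0,0],"claw": 1},{"delta_pos": [0,0,0],"claw": 1}])

```text
invalid input
```

```bash
python3 - <<'E'
from station import monitor,cams
from h import *
s=monitor.sense();print({k:np.round(s[k],4).tolist() for k in("time_s","joints","tcp_pos","ee_rot","wrist_force")})
d=cams.capture("wrist");np.savez("pics/w1.npz",**d);cv2.imwrite("pics/w1.png",d["color"][...,::-1]);print(d["vertical_fov"],d["cx"],d["cy"],d["extrinsics"].round(3).tolist())
E
```

```text
{'time_s': 0.1, 'joints': [-62.3027, 22.0865, 0.3898, -0.0256, -68.413, -14.8178], 'tcp_pos': [0.1392, -0.6088, 0.2216], 'ee_rot': [[-0.9749, -0.2227, -0.0005], [-0.2227, 0.9749, 0.0019], [0.0001, 0.002, -1.0]], 'wrist_force': [0.5079, 0.1502, 0.8061]}
65.70646984690485 323.15496635333164 195.55489820306778 [[-0.222, 0.934, 0.279, 0.062], [0.975, 0.212, 0.065, -0.627], [0.002, 0.286, -0.958, 0.384], [0.0, 0.0, 0.0, 1.0]]
```

View pics/w1.png

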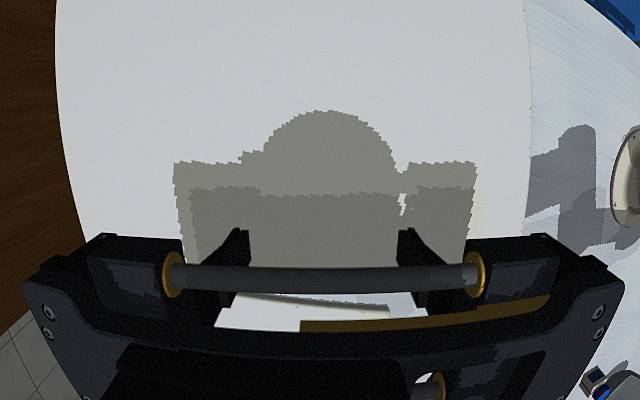

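The picture shows only the board under the start pose and the fingers at (240,260) and (405,260). The move calls were refused, probably because each row needs every key.

Call:
drive_tool(moves=[{"delta_pos": [-45,23,0],"turn": 0,"claw": 1},{"delta_pos": [-45,23,0],"turn": 0,"claw": 1},{"delta_pos": [-45,23,0],"turn": 0,"claw": 1},{"delta_pos": [-45,23,0],"turn": 0,"claw": 1},{"delta_pos": [-45,23,0],"turn": 0,"claw": 1},{"delta_pos": [-45,23,0],"turn": 0,"claw": 1},{"delta_pos": [-45,23,0],"turn": 0,"claw": 1},{"delta_pos": [-45,23,0],"turn": 0,"claw": 1}])

```text
time_s: 1.15
tcp_pos: [0.4503, -0.3483, 0.2224]
ee_rot: [[-0.975, -0.223, -0.0], [-0.223, 0.975, 0.0], [0.0, 0.0, -1.0]]
wrist_force: [0.2, -0.9, -1.0]
gripper_width: 1.004
gripper_force: 0.0
```

Call:
drive_tool(moves=[{"delta_pos": [-19,49,0],"turn": 0,"claw": 1},{"delta_pos": [-19,49,0],"turn": 0,"claw": 1},{"delta_pos": [-19,49,0],"turn": 0,"claw": 1},{"delta_pos": [-19,49,0],"turn": 0,"claw": 1},{"delta_pos": [-19,49,0],"turn": 0,"claw": 1},{"delta_pos": [-19,49,0],"turn": 0,"claw": 1},{"delta_pos": [-19,49,0],"turn": 0,"claw": 1},{"delta_pos": [-19,49,0],"turn": 0,"claw": 1},{"delta_pos": [-19,49,0],"turn": 0,"claw": 1},{"delta_pos": [-19,49,0],"turn": 0,"claw": 1},{"delta_pos": [-19,49,0],"turn": 0,"claw": 1},{"delta_pos": [-19,49,0],"turn": 0,"claw": 1}])

```text
time_s: 2.65
tcp_pos: [0.5403, 0.2761, 0.2223]
ee_rot: [[-0.975, -0.223, -0.0], [-0.223, 0.975, -0.0], [0.0, -0.0, -1.0]]
wrist_force: [0.9, -0.5, 0.5]
gripper_width: 0.999
gripper_force: 0.0
```

Call:
drive_tool(moves=[{"delta_pos": [0,0,0],"turn": -0.14,"claw": 1},{"delta_pos": [0,0,0],"turn": -0.14,"claw": 1},{"delta_pos": [0,0,0],"turn": 0,"claw": 1},{"delta_pos": [0,0,0],"turn": 0,"claw": 1}])

```text
time_s: 3.15
tcp_pos: [0.5404, 0.2742, 0.2224]
ee_rot: [[-0.876, -0.482, -0.0], [-0.482, 0.876, -0.0], [0.0, 0.0, -1.0]]
wrist_force: [-0.1, 0.4, 0.2]
gripper_width: 1.001
gripper_force: 0.0
```

```bash
python3 - <<'E'
from station import monitor,cams
from h import *
s=monitor.sense();print({k:np.round(s[k],4).tolist() for k in("time_s","joints","tcp_pos","ee_rot","wrist_force")})
d=cams.capture("wrist");np.savez("pics/w2.npz",**d);cv2.imwrite("pics/w2.png",d["color"][...,::-1]);print(d["extrinsics"].round(3).tolist())
E
```

```text
{'time_s': 3.15, 'joints': [42.192, 20.2079, -2.358, -0.0061, -67.4533, -103.3944], 'tcp_pos': [0.5404, 0.2742, 0.2224], 'ee_rot': [[-0.8763, -0.4817, -0.0003], [-0.4817, 0.8763, -0.0002], [0.0003, 0.0, -1.0]], 'wrist_force': [-0.1372, 0.3646, 0.1719]}
[[-0.481, 0.84, 0.251, 0.471], [0.877, 0.461, 0.138, 0.236], [0.0, 0.286, -0.958, 0.385], [0.0, 0.0, 0.0, 1.0]]
```

View pics/w2.png

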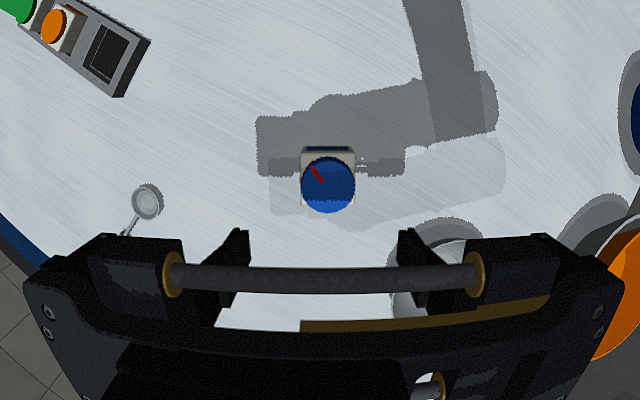

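The wrist view shows the cap centred near (327,185) with its red mark at (315,173). The jar sides line up with the fingers, and the free slot is at (105,52).

```bash
python3 - <<'E'
from h import *
d=dict(np.load("pics/w2.npz"))
P=lambda c,z:np.array([on(d,u,v,z,True)[:2]*1000 for u,v in c],np.float32)
h=cv2.cvtColor(d["color"],cv2.COLOR_RGB2HSV)
b=(285,155,370,220)
c,s,m=blob(d,(105,150,80),(125,255,255),b);v,u=np.nonzero(m);w=P(np.c_[u,v],92)if 0 else P(np.c_[u,v],.092)
print("cap",c,s,cv2.minEnclosingCircle(w))
cc=np.array(cv2.minEnclosingCircle(w)[0])
r=cv2.inRange(h,(0,130,80),(9,255,255))|cv2.inRange(h,(168,130,80),(179,255,255));r[:150]=0;r[220:]=0;r[:,:280]=0;r[:,380:]=0
v,u=np.nonzero(r);q=P(np.c_[u,v],.092);print("red",len(u),np.c_[u,v].mean(0),q.mean(0),"ang",np.degrees(np.arctan2(*(q.mean(0)-cc)[::-1])))
# jar white body
wm=cv2.inRange(h,(0,0,130),(40,60,255));cv2.imwrite("pics/jw.png",cv2.resize(d["color"][130:230,270:390,::-1],None,fx=5,fy=5,interpolation=0))
# mat
g=d["color"].max(2)<45;k=np.zeros((400,640),np.uint8);k[15:100,70:150]=g[15:100,70:150]*255
n,l,st,ce=cv2.connectedComponentsWithStats(k);i=1+np.argmax(st[1:,4]);v,u=np.nonzero(l==i);print("mat",ce[i],st[i],cv2.minAreaRect(P(np.c_[u,v],.008)))
E
```

```text
cap [328.13843888 187.11340206] [ 301  161   54   52 2037] ((538.3217163085938, 277.866455078125), 26.4592227935791)
red 78 [316.64102564 174.30769231] [532.099 262.468] ang -112.00426175127679
mat [105.45010768  53.06245513] [  83   25   46   59 1393] ((534.9298706054688, -86.51255798339844), (67.92125701904297, 68.27713012695312), 84.04901123046875)
```

View pics/jw.png

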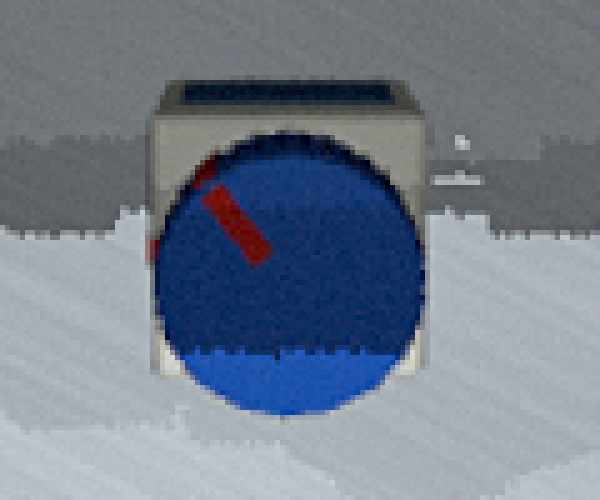

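The crop shows the jar's back edge level in the image, so the jar is square to the fingers. The jar mark is at the left edge (crop (153,250)) and the cap mark is about 51° clockwise of it.

Call:
drive_tool(moves=[{"delta_pos": [0,3,20],"turn": 0,"claw": 1},{"delta_pos": [0,0,40],"turn": 0,"claw": 1},{"delta_pos": [0,0,40],"turn": 0,"claw": 1},{"delta_pos": [0,0,40],"turn": 0,"claw": 1},{"delta_pos": [0,0,30],"turn": 0,"claw": 1},{"delta_pos": [0,0,15],"turn": 0,"claw": 1},{"delta_pos": [0,0,8],"turn": 0,"claw": 1},{"delta_pos": [0,0,0],"turn": 0,"claw": 1}])

```text
time_s: 4.2
tcp_pos: [0.5394, 0.2772, 0.0299]
ee_rot: [[-0.875, -0.483, 0.001], [-0.483, 0.875, 0.0], [-0.001, -0.0, -1.0]]
wrist_force: [0.4, 0.1, 0.4]
gripper_width: 0.999
gripper_force: 0.0
```

Call:
drive_tool(moves=[{"delta_pos": [0,0,0],"turn": 0,"claw": 0.85},{"delta_pos": [0,0,0],"turn": 0,"claw": 0.75},{"delta_pos": [0,0,0],"turn": 0,"claw": 0.7},{"delta_pos": [0,0,0],"turn": 0,"claw": 0.5},{"delta_pos": [0,0,0],"turn": 0,"claw": 0.5},{"delta_pos": [0,0,0],"turn": 0,"claw": 0.5}])

```text
time_s: 4.95
tcp_pos: [0.5391, 0.2774, 0.0299]
ee_rot: [[-0.875, -0.484, 0.0], [-0.484, 0.875, 0.001], [-0.001, 0.0, -1.0]]
wrist_force: [-1.0, 2.0, 2.8]
gripper_width: 0.689
gripper_force: 30.0
```

Call:
drive_tool(moves=[{"delta_pos": [0,0,-10],"turn": 0,"claw": 0.5},{"delta_pos": [0,0,-30],"turn": 0,"claw": 0.5},{"delta_pos": [0,0,-40],"turn": 0,"claw": 0.5},{"delta_pos": [0,0,-30],"turn": 0,"claw": 0.5},{"delta_pos": [21,-35,0],"turn": 0,"claw": 0.5},{"delta_pos": [21,-35,0],"turn": 0,"claw": 0.5},{"delta_pos": [21,-35,0],"turn": 0,"claw": 0.5},{"delta_pos": [21,-35,0],"turn": 0,"claw": 0.5},{"delta_pos": [21,-35,0],"turn": 0,"claw": 0.5},{"delta_pos": [21,-35,0],"turn": 0,"claw": 0.5},{"delta_pos": [0,0,0],"turn": -0.15,"claw": 0.5},{"delta_pos": [0,0,0],"turn": -0.15,"claw": 0.5}])

```text
time_s: 6.45
tcp_pos: [0.5291, 0.031, 0.1388]
ee_rot: [[-0.691, -0.723, -0.003], [-0.723, 0.691, -0.001], [0.002, 0.001, -1.0]]
wrist_force: [0.1, -0.6, -4.1]
gripper_width: 0.684
gripper_force: 30.0
```

Call:
drive_tool(moves=[{"delta_pos": [0,0,0],"turn": -0.165,"claw": 0.5},{"delta_pos": [0,0,0],"turn": -0.165,"claw": 0.5},{"delta_pos": [0,0,0],"turn": -0.165,"claw": 0.5},{"delta_pos": [0,0,0],"turn": -0.165,"claw": 0.5},{"delta_pos": [0,0,0],"turn": 0,"claw": 0.5},{"delta_pos": [0,0,0],"turn": 0,"claw": 0.5}])

```text
time_s: 7.2
tcp_pos: [0.5297, 0.032, 0.1392]
ee_rot: [[-0.108, -0.994, -0.001], [-0.994, 0.108, -0.0], [0.0, 0.001, -1.0]]
wrist_force: [-0.4, 0.8, -4.9]
gripper_width: 0.687
gripper_force: 30.0
```

```bash
python3 - <<'E'
from station import monitor,cams
from h import *
s=monitor.sense();print({k:np.round(s[k],4).tolist() for k in("time_s","joints","tcp_pos","ee_rot","wrist_force","gripper_width")})
d=cams.capture("wrist");np.savez("pics/w3.npz",**d);cv2.imwrite("pics/w3.png",d["color"][...,::-1]);print(d["extrinsics"].round(3).tolist())
E
```

```text
{'time_s': 7.2, 'joints': [20.9787, 17.4724, -19.5171, -0.0127, -53.0847, -27.1931], 'tcp_pos': [0.5297, 0.032, 0.1392], 'ee_rot': [[-0.1084, -0.9941, -0.0013], [-0.9941, 0.1084, -0.0003], [0.0004, 0.0012, -1.0]], 'wrist_force': [-0.3885, 0.8364, -4.8552], 'gripper_width': 0.6874}
[[-0.994, 0.105, 0.03, 0.521], [0.109, 0.952, 0.285, -0.046], [0.002, 0.286, -0.958, 0.302], [0.0, 0.0, 0.0, 1.0]]
```

View pics/w3.png

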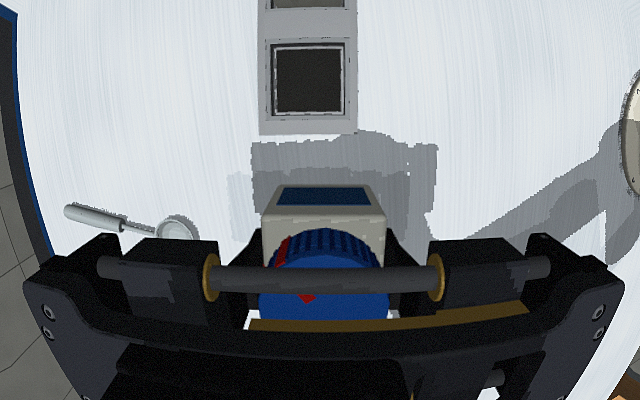

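The mat shows clearly as a dark square with corners near (277,52) and (342,112). The held jar's upper back edge runs from (262,219) to (386,219).

```bash
python3 - <<'E'
from h import *
d=dict(np.load("pics/w3.npz"))
P=lambda c,z:np.array([on(d,u,v,z,True)[:2]*1000 for u,v in c],np.float32)
mx=d["color"].max(2)
k=np.zeros((400,640),np.uint8);k[40:125,262:355]=(mx[40:125,262:355]<75)*255
k=cv2.morphologyEx(k,cv2.MORPH_OPEN,np.ones((5,5)))
n,l,st,ce=cv2.connectedComponentsWithStats(k);i=1+np.argmax(st[1:,4]);v,u=np.nonzero(l==i);print("mat",ce[i],st[i],cv2.minAreaRect(P(np.c_[u,v],.008)))
print("row80",mx[80,255:362].tolist());print("col310",mx[30:140,310].tolist())
print("rack end corners z28",P([(259,134),(356,132)],.028))
print("jar back edge",P([(262,219),(386,219)],.169), "front dir toolx",P([(280,185),(368,185)],.109))
print("col325",mx[178:240,325].tolist())
E
```

```text
mat [308.35759574  79.96246513] [ 277   49   64   63 3943] ((531.9283447265625, -72.37107849121094), (59.54336929321289, 59.260440826416016), 83.57709503173828)
row80 [226, 224, 191, 148, 157, 157, 156, 160, 157, 157, 149, 144, 143, 147, 156, 94, 40, 36, 66, 104, 102, 112, 56, 32, 41, 34, 33, 34, 31, 34, 38, 39, 36, 33, 33, 39, 37, 39, 38, 40, 37, 40, 35, 38, 42, 39, 34, 36, 38, 37, 40, 37, 44, 38, 36, 39, 38, 41, 38, 33, 39, 36, 34, 42, 36, 36, 38, 40, 40, 35, 42, 38, 39, 36, 34, 38, 35, 40, 36, 34, 35, 39, 38, 37, 37, 52, 163, 180, 133, 83, 133, 156, 156, 147, 155, 159, 159, 162, 162, 161, 160, 157, 180, 218, 233, 227, 231]
col310 [159, 162, 160, 161, 160, 161, 163, 153, 147, 144, 149, 153, 118, 33, 42, 49, 107, 161, 137, 66, 27, 36, 35, 37, 37, 38, 34, 41, 35, 39, 41, 41, 37, 43, 36, 34, 40, 40, 40, 41, 45, 44, 42, 37, 39, 45, 34, 44, 38, 31, 39, 42, 38, 37, 30, 35, 38, 34, 39, 39, 34, 37, 40, 36, 38, 43, 45, 41, 37, 38, 37, 41, 35, 42, 37, 40, 32, 37, 39, 28, 36, 84, 171, 157, 113, 119, 154, 149, 152, 151, 161, 168, 163, 165, 163, 170, 162, 167, 161, 165, 162, 161, 162, 157, 201, 228, 234, 233, 236, 221]
rack end corners z28 [[580.5738   -28.363396]
 [494.64624  -20.140654]]
jar back edge [[554.9538      1.2365614]
 [497.74353     7.5525575]] front dir toolx [[554.32886     0.7471495]
 [497.7526      6.969093 ]]
col325 [127, 128, 128, 128, 132, 125, 106, 89, 74, 62, 39, 47, 40, 48, 46, 46, 47, 44, 39, 45, 44, 46, 48, 50, 40, 44, 67, 95, 96, 93, 89, 84, 87, 85, 89, 88, 93, 105, 128, 144, 142, 136, 130, 138, 138, 141, 137, 145, 138, 116, 61, 66, 62, 67, 65, 69, 69, 72, 66, 68, 73, 64]
```

Call:
drive_tool(moves=[{"delta_pos": [20,-3,0],"turn": 0,"claw": 0.5},{"delta_pos": [30,-4,0],"turn": 0,"claw": 0.5},{"delta_pos": [30,-4,0],"turn": 0,"claw": 0.5},{"delta_pos": [24.5,-2.5,0],"turn": 0,"claw": 0.5},{"delta_pos": [0,0,20],"turn": 0,"claw": 0.5},{"delta_pos": [0,0,25],"turn": 0,"claw": 0.5},{"delta_pos": [0,0,15],"turn": 0,"claw": 0.5},{"delta_pos": [0,0,0],"turn": 0,"claw": 0.5},{"delta_pos": [0,0,0],"turn": 0,"claw": 0.5}])

```text
time_s: 8.38
tcp_pos: [0.5336, -0.0729, 0.0804]
ee_rot: [[-0.105, -0.994, 0.002], [-0.994, 0.105, -0.0], [-0.0, -0.002, -1.0]]
wrist_force: [-0.3, -0.3, -4.2]
gripper_width: 0.687
gripper_force: 30.0
```

```bash
python3 - <<'E'
from station import monitor,cams
from h import *
s=monitor.sense();T=s["tcp_pos"]*1 if hasattr(s["tcp_pos"],"shape") else np.array(s["tcp_pos"]);print(T.round(4),np.round(s["ee_rot"],3).tolist())
R=np.array(s["ee_rot"]);jar=T-R[:,0]*.001
print("correction in tool mm",(R.T@(np.array([.5319,-.0724,.038])-jar)*1000).round(1))
for n in("scene","side"):
    d=cams.capture(n);cv2.imwrite(f"pics/{n}4.png",d["color"][...,::-1])
    c,st,m=blob(d,(105,130,60),(130,255,255),(230,170,270,230) if n=="scene" else (295,225,345,290));print(n,c,st,on(d,*c,T[2]-.03+.085).round(4))
E
```

```text
[ 0.5336 -0.0729  0.0804] [[-0.105, -0.994, 0.002], [-0.994, 0.105, -0.0], [-0.0, -0.002, -1.0]]
correction in tool mm [ 0.6  1.8 42.4]Traceback (most recent call last):
  File "<stdin>", line 8, in <module>
  File "h.py", line 14, in blob
    i=1+np.argmax(s[1:,4]);return c[i],s[i],(l==i)
        ~~~~~~~~~^^^^^^^^^
    return _wrapfunc(a, 'argmax', axis=axis, out=out, **kwds)
    return bound(*args, **kwds)
ValueError: attempt to get argmax of an empty sequence
```

Call:
drive_tool(moves=[{"delta_pos": [0.5,1.5,5],"turn": 0,"claw": 0.5},{"delta_pos": [0,0,8],"turn": 0,"claw": 0.5},{"delta_pos": [0,0,6],"turn": 0,"claw": 0.5},{"delta_pos": [0,0,4],"turn": 0,"claw": 0.5},{"delta_pos": [0,0,0],"turn": 0,"claw": 0.5}])

```text
time_s: 9.05
tcp_pos: [0.5308, -0.0735, 0.056]
ee_rot: [[-0.106, -0.994, -0.001], [-0.994, 0.106, -0.0], [0.0, 0.001, -1.0]]
wrist_force: [0.9, -0.5, -4.3]
gripper_width: 0.687
gripper_force: 30.0
```

Call:
drive_tool(moves=[{"delta_pos": [0,0,6],"turn": 0,"claw": 0.5},{"delta_pos": [0,0,5],"turn": 0,"claw": 0.5},{"delta_pos": [0,0,4],"turn": 0,"claw": 0.5},{"delta_pos": [0,0,0],"turn": 0,"claw": 0.5},{"delta_pos": [0,0,0],"turn": 0,"claw": 0.5}])

```text
time_s: 9.68
tcp_pos: [0.5312, -0.0734, 0.0416]
ee_rot: [[-0.106, -0.994, 0.0], [-0.994, 0.106, -0.0], [-0.0, -0.0, -1.0]]
wrist_force: [-0.4, 0.2, -4.7]
gripper_width: 0.688
gripper_force: 30.0
```

Call:
drive_tool(moves=[{"delta_pos": [0,0,2],"turn": 0,"claw": 0.5},{"delta_pos": [0,0,1.5],"turn": 0,"claw": 0.5},{"delta_pos": [0,0,0],"turn": 0,"claw": 0.5},{"delta_pos": [0,0,0],"turn": 0,"claw": 0.5}])

```text
time_s: 10.18
tcp_pos: [0.5311, -0.0734, 0.038]
ee_rot: [[-0.106, -0.994, -0.0], [-0.994, 0.106, 0.0], [-0.0, 0.0, -1.0]]
wrist_force: [0.1, -0.7, -4.9]
gripper_width: 0.685
gripper_force: 30.0
```

Call:
drive_tool(moves=[{"delta_pos": [0,0,0.8],"turn": 0,"claw": 0.5},{"delta_pos": [0,0,0],"turn": 0,"claw": 0.5}])

```text
time_s: 10.42
tcp_pos: [0.5311, -0.0734, 0.0379]
ee_rot: [[-0.106, -0.994, 0.0], [-0.994, 0.106, -0.0], [0.0, -0.0, -1.0]]
wrist_force: [-1.7, 1.0, 2.6]
gripper_width: 0.689
gripper_force: 30.0
```

Call:
drive_tool(moves=[{"delta_pos": [0,0,0.8],"turn": 0,"claw": 0.5},{"delta_pos": [0,0,0],"turn": 0,"claw": 0.5}])

```text
time_s: 10.68
tcp_pos: [0.5311, -0.0734, 0.0379]
ee_rot: [[-0.105, -0.994, 0.0], [-0.994, 0.105, -0.0], [0.0, -0.0, -1.0]]
wrist_force: [-3.9, 1.4, 8.9]
gripper_width: 0.683
gripper_force: 30.0
```

Call:
drive_tool(moves=[{"delta_pos": [0,0,-1],"turn": 0,"claw": 0.8},{"delta_pos": [0,0,0],"turn": 0,"claw": 1},{"delta_pos": [0,0,0],"turn": 0,"claw": 1},{"delta_pos": [0,0,-15],"turn": 0,"claw": 1},{"delta_pos": [0,0,-40],"turn": 0,"claw": 1},{"delta_pos": [0,0,-45],"turn": 0,"claw": 1},{"delta_pos": [0,0,-45],"turn": 0,"claw": 1},{"delta_pos": [0,0,-40],"turn": 0,"claw": 1},{"delta_pos": [0,0,0],"turn": 0,"claw": 1},{"delta_pos": [0,0,0],"turn": 0,"claw": 1}])

```text
time_s: 11.92
tcp_pos: [0.5306, -0.0733, 0.2225]
ee_rot: [[-0.106, -0.994, -0.0], [-0.994, 0.106, 0.001], [-0.001, 0.0, -1.0]]
wrist_force: [-0.2, 0.4, -0.9]
gripper_width: 1.002
gripper_force: 0.0
```

```bash
python3 - <<'E'
from station import monitor,cams
from h import *
s=monitor.sense();print({k:np.round(s[k],4).tolist() for k in("time_s","joints","tcp_pos","ee_rot","wrist_force")})
d=cams.capture("wrist");np.savez("pics/w5.npz",**d);cv2.imwrite("pics/w5.png",cv2.resize(d["color"][60:250,200:440,::-1],None,fx=3,fy=3))
P=lambda c,z:np.array([on(d,u,v,z,True)[:2]*1000 for u,v in c],np.float32)
h=cv2.cvtColor(d["color"],cv2.COLOR_RGB2HSV)
c,st,m=blob(d,(105,150,60),(125,255,255),(280,130,380,240));v,u=np.nonzero(m);w=P(np.c_[u,v],.100);cc=cv2.minEnclosingCircle(w);print("cap",c,st,cc)
r=cv2.inRange(h,(0,130,80),(9,255,255))|cv2.inRange(h,(168,130,80),(179,255,255));x,y=c.astype(int);k=np.zeros_like(r);k[y-32:y+32,x-36:x+36]=r[y-32:y+32,x-36:x+36]
n,l,st,ce=cv2.connectedComponentsWithStats(k)
for i in range(1,n):
    if st[i,4]>5:
        q=P([ce[i]],.100)[0];print(ce[i],st[i],q,np.degrees(np.arctan2(*(q-cc[0])[::-1])))
E
```

```text
{'time_s': 11.925, 'joints': [9.4705, 13.3474, -12.0915, -0.0347, -64.5632, -15.5463], 'tcp_pos': [0.5306, -0.0733, 0.2225], 'ee_rot': [[-0.1061, -0.9944, -0.0001], [-0.9944, 0.1061, 0.0005], [-0.0005, 0.0002, -1.0]], 'wrist_force': [-0.2415, 0.444, -0.8538]}
cap [323.12776524 188.33498871] [ 295  160   56   55 2215] ((530.7152709960938, -74.63088989257812), 27.165620803833008)
[311.64285714 175.98809524] [305 169  14  15  84] [539.84656 -87.31083] -54.2409637290472
```

View pics/w5.png

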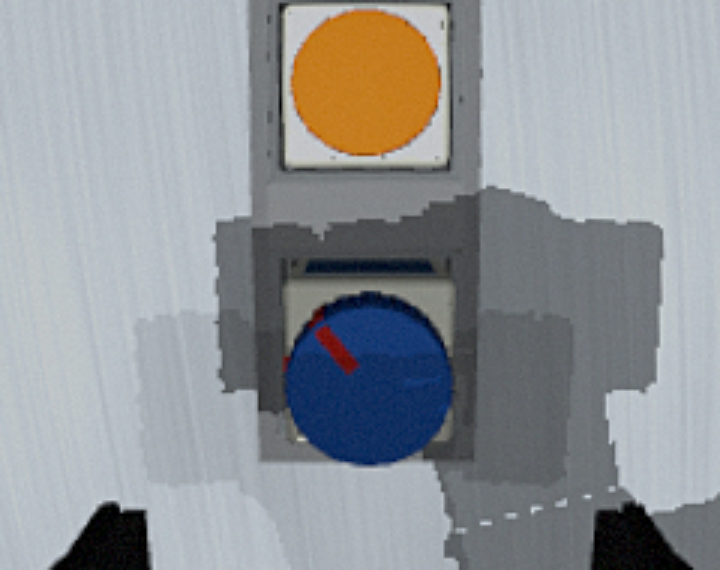

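The cropped view shows the jar seated in the free slot in line with the orange tub. The cap centre is at about (370,378) in the crop, with the cap mark about 48–51° clockwise of the jar mark at the left edge (288,365).

Call:
drive_tool(moves=[{"delta_pos": [1,0,30],"turn": 0,"claw": 1},{"delta_pos": [0,0,40],"turn": 0,"claw": 1},{"delta_pos": [0,0,40],"turn": 0,"claw": 1},{"delta_pos": [0,0,25],"turn": 0,"claw": 1},{"delta_pos": [0,0,14],"turn": 0,"claw": 1},{"delta_pos": [0,0,0],"turn": 0,"claw": 0.85},{"delta_pos": [0,0,0],"turn": 0,"claw": 0.7},{"delta_pos": [0,0,0],"turn": 0,"claw": 0.4},{"delta_pos": [0,0,0],"turn": 0,"claw": 0.4},{"delta_pos": [0,0,0],"turn": 0,"claw": 0.4}])

```text
time_s: 13.22
tcp_pos: [0.5311, -0.0743, 0.0742]
ee_rot: [[-0.106, -0.994, 0.001], [-0.994, 0.106, 0.0], [-0.0, -0.001, -1.0]]
wrist_force: [-1.1, 1.2, 4.2]
gripper_width: 0.618
gripper_force: 30.0
```

Call:
drive_tool(moves=[{"delta_pos": [0,0,0],"turn": -0.08,"claw": 0.4},{"delta_pos": [0,0,0],"turn": -0.08,"claw": 0.4},{"delta_pos": [0,0,0],"turn": -0.08,"claw": 0.4},{"delta_pos": [0,0,0],"turn": -0.08,"claw": 0.4},{"delta_pos": [0,0,0],"turn": -0.08,"claw": 0.4},{"delta_pos": [0,0,0],"turn": -0.08,"claw": 0.4},{"delta_pos": [0,0,0],"turn": 0,"claw": 0.4}])

```text
time_s: 14.1
tcp_pos: [0.5319, -0.0744, 0.0742]
ee_rot: [[0.365, -0.931, 0.002], [-0.931, -0.365, -0.0], [0.001, -0.002, -1.0]]
wrist_force: [1.0, 0.8, 4.0]
gripper_width: 0.62
gripper_force: 30.0
```

```bash
cat > look.py <<'E'
import sys
from station import monitor,cams
from h import *
s=monitor.sense();print({k:np.round(s[k],3).tolist() for k in("time_s","joints","wrist_force","moment","gripper_width")})
d=cams.capture("wrist");cv2.imwrite(sys.argv[1],cv2.resize(d["color"][150:350,170:480,::-1],None,fx=2.5,fy=2.5))
E
python3 look.py pics/w6.png
```

```text
{'time_s': 14.1, 'joints': [9.365, 22.595, -23.038, 0.035, -44.245, 12.028], 'wrist_force': [1.005, 0.814, 4.023], 'moment': [0.102, 0.109, 0.095], 'gripper_width': 0.62}
```

View pics/w6.png

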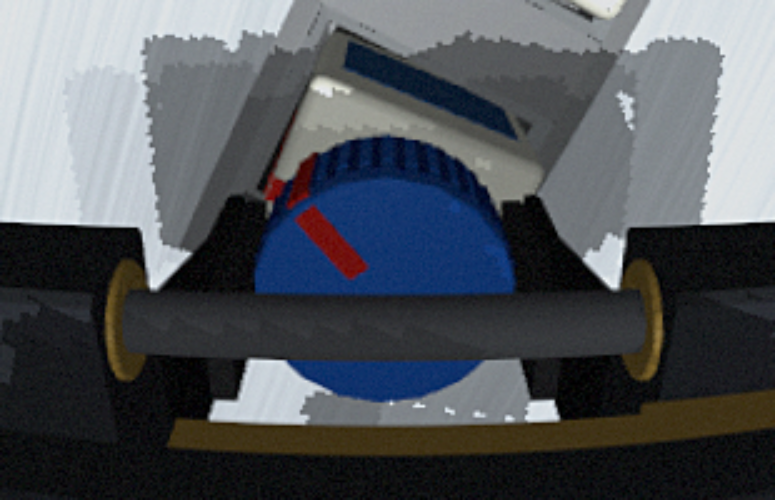

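The picture shows the cap turning with the fingers without slipping. The jar mark at (272,188) is now about 20–25° from the cap mark at (305,185).

Call:
drive_tool(moves=[{"delta_pos": [0,0,0],"turn": -0.08,"claw": 0.4},{"delta_pos": [0,0,0],"turn": -0.08,"claw": 0.4},{"delta_pos": [0,0,0],"turn": -0.08,"claw": 0.4},{"delta_pos": [0,0,0],"turn": -0.08,"claw": 0.4},{"delta_pos": [0,0,0],"turn": -0.08,"claw": 0.4},{"delta_pos": [0,0,0],"turn": -0.06,"claw": 0.4},{"delta_pos": [0,0,0],"turn": 0,"claw": 0.4},{"delta_pos": [0,0,0],"turn": 0,"claw": 0.4}])

```text
time_s: 15.15
tcp_pos: [0.5328, -0.0744, 0.0755]
ee_rot: [[0.741, -0.672, 0.004], [-0.672, -0.741, -0.0], [0.003, -0.003, -1.0]]
wrist_force: [-0.7, 0.0, 9.6]
gripper_width: 0.62
gripper_force: 30.0
```

```bash
python3 look.py pics/w7.png
```

```text
{'time_s': 15.15, 'joints': [9.367, 22.51, -22.95, 0.093, -44.3, 38.351], 'wrist_force': [-0.692, 0.04, 9.622], 'moment': [0.168, 0.394, 0.067], 'gripper_width': 0.62}
```

View pics/w7.png

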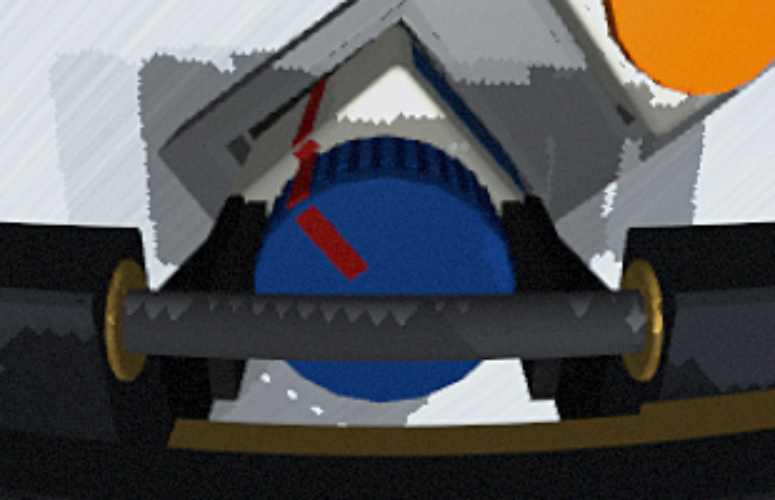

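The marks now line up ((305,150) above (300,190)). The tool rose 1.3 mm with an upward push, so the threads have let go.

Call:
drive_tool(moves=[{"delta_pos": [0,0,-2],"turn": 0,"claw": 0.4},{"delta_pos": [0,0,-3],"turn": 0,"claw": 0.4},{"delta_pos": [0,0,0],"turn": 0,"claw": 0.4}])

```text
time_s: 15.58
tcp_pos: [0.5311, -0.0743, 0.0783]
ee_rot: [[0.74, -0.672, 0.0], [-0.672, -0.74, 0.0], [0.0, -0.0, -1.0]]
wrist_force: [1.2, 0.4, 0.0]
gripper_width: 0.617
gripper_force: 30.0
```

Call:
drive_tool(moves=[{"delta_pos": [0,0,-4],"turn": 0,"claw": 0.4},{"delta_pos": [0,0,-6],"turn": 0,"claw": 0.4},{"delta_pos": [0,0,-8],"turn": 0,"claw": 0.4},{"delta_pos": [0,0,-10],"turn": 0,"claw": 0.4},{"delta_pos": [0,0,-9],"turn": 0,"claw": 0.4},{"delta_pos": [0,0,-4],"turn": 0,"claw": 0.4},{"delta_pos": [0,0,0],"turn": 0,"claw": 0.4},{"delta_pos": [0,0,0],"turn": 0,"claw": 0.4},{"delta_pos": [0,0,0],"turn": 0,"claw": 0.4},{"delta_pos": [0,0,0],"turn": 0,"claw": 0.4}])

```text
time_s: 16.82
tcp_pos: [0.5309, -0.0744, 0.1192]
ee_rot: [[0.741, -0.672, -0.001], [-0.672, -0.741, -0.0], [-0.0, 0.0, -1.0]]
wrist_force: [0.3, -0.2, 0.5]
gripper_width: 0.616
gripper_force: 30.0
```

```bash
python3 look.py pics/w8.png
```

```text
{'time_s': 16.825, 'joints': [9.366, 19.26, -20.227, -0.001, -50.545, 38.419], 'wrist_force': [0.256, -0.204, 0.461], 'moment': [-0.042, 0.169, -0.019], 'gripper_width': 0.616}
```

View pics/w8.png

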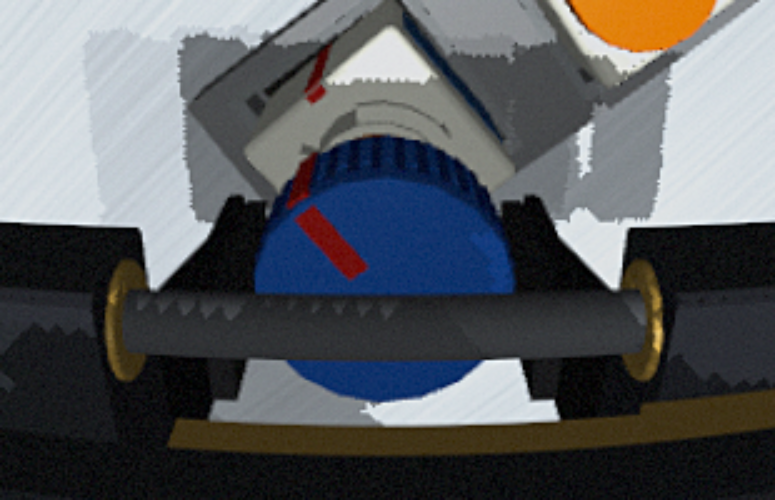

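The cap is held clear above the jar, the neck shows at (385,115), and the jar is still seated in its slot.

```bash
python3 -c "
from station import ticket
print(ticket.finish_job())"
```

```text
the job is handed in; nothing more can be done
None
```

The jar is seated in the free slot with its cap unscrewed, and the gripper is holding the cap level, about 4–5 cm above its closed position and clear of the jar's mouth. The job is handed in; the hand-in call returned no verdict.

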